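# Put an uncollected order back on the patisserie counter

### The job

An uncollected order stands on the patisserie counter as a stack: a steel order token on a round tin, on an oblong tin, on a square tin. Take it apart from the top down: first drop the token into the funnel of the token tube so that it falls to the bottom, then set the round, the oblong and the square tin, in that order, each upright in the middle of the dark slate of its own shape, with the oblong and the square tin turned in line with the edges of their slates. Do not tip a tin over, leave the honey jar and the espresso cup where they stand, and let go of everything.

Things in the scene. Friction and masses are not known exactly. Their poses are not given: they have to be found in the camera images.
- token: Plain dark steel disc, 26 mm diameter, 14 mm thick, about 60 g, lying flat on the round tin at the top of the stack. Origin: centre of its underside; z is its axis, up at the start.
- round_tin: Round gold-coloured metal tin with a closed flat lid, a white panel on top, 36 mm diameter, 36 mm high, about 70 g; third from the bottom, standing on the oblong tin. Origin: centre of its underside; z up.
- oblong_tin: Oblong gold-coloured metal tin with a closed flat lid, a white panel on top, 66 mm along its x, 38 mm along its y, 34 mm high, about 100 g; second from the bottom, standing on the square tin. Origin: centre of its underside; z up.
- square_tin: Square gold-coloured metal tin with a closed flat lid, a white panel on top, 66 by 66 mm, sides along its x and y, 40 mm high, about 200 g; the bottom of the stack, standing on the counter. Origin: centre of its underside; z up. Tins and token are loose and only rest on one another, at slightly different angles.
- round_slate: Place of the round tin: fixed flat dark slate disc, 60 mm diameter, 8 mm thick. Origin: centre of its underside, on the counter; z up.
- oblong_slate: Place of the oblong tin: fixed flat dark slate, 100 mm along its x, 60 mm along its y, 8 mm thick. Origin: centre of its underside, on the counter; z up.
- square_slate: Place of the square tin: fixed flat dark slate, 90 by 90 mm, sides along its x and y, 8 mm thick. Origin: centre of its underside, on the counter; z up.
- token_tube: Fixed upright token tube with a steel funnel on top. Clear tube 40 mm inside and 47 mm outside diameter, its floor 5 mm and its upper end 100 mm above the counter; the funnel widens from there to a rim of 93 mm inside and 100 mm outside diameter, 140 mm above the counter. Origin: on its axis, at the counter; z up.
- honey_jar: Bystander: loose upright closed jar with a pale wooden cap, 54 mm diameter, 85 mm high. Origin: centre of its underside. Leave alone.
- espresso_cup: Bystander: loose empty white cup, 64 mm across the rim, 55 mm high. Origin: centre of its underside. Leave alone.
There are look-alikes about, which are no part of the job. What is shaped like the round_tin but blue is not meant. There is more than one size of the token; the job needs the smaller.

How it is judged:
On the way, in this order (a step that is already met when the one before it is completed fails the run):
1. the token lies at the bottom of the token tube (horizontal distance between token and token_tube below 0.024 m and z of token in the frame of token_tube between 0 and 0.04 m and linear speed of token below 0.02 m/s), for 0.2 s.
2. the round tin stands released in the middle of the round slate (horizontal distance between round_tin and round_slate below 0.012 m and z of round_tin in the frame of round_slate between 0.005 and 0.012 m and angle between round_tin's own z axis and vertical below 0.1 rad and linear speed of round_tin below 0.02 m/s and angular speed of round_tin below 0.2 rad/s and contact force between the fingers and round_tin below 0.05 N), for 0.2 s.
3. the oblong tin stands released in the middle of the oblong slate, in line with it (horizontal distance between oblong_tin and oblong_slate below 0.012 m and z of oblong_tin in the frame of oblong_slate between 0.005 and 0.012 m and angle between oblong_tin's own z axis and vertical below 0.1 rad and linear speed of oblong_tin below 0.02 m/s and angular speed of oblong_tin below 0.2 rad/s and contact force between the fingers and oblong_tin below 0.05 N and angle between the x axis of oblong_tin and the x axis of oblong_slate, either way round below 0.2 rad), for 0.2 s.
4. the square tin stands released in the middle of the square slate, in line with it (horizontal distance between square_tin and square_slate below 0.012 m and z of square_tin in the frame of square_slate between 0.005 and 0.012 m and angle between square_tin's own z axis and vertical below 0.1 rad and linear speed of square_tin below 0.02 m/s and angular speed of square_tin below 0.2 rad/s and contact force between the fingers and square_tin below 0.05 N and (angle between the x axis of square_tin and the x axis of square_slate, either way round below 0.2 rad or angle between the x axis of square_tin and the y axis of square_slate, either way round below 0.2 rad)), for 0.2 s.
At the end, for the whole second after the job is handed in: Token at rest at the bottom of the tube (under 40 mm above the counter). Each tin upright, at rest, released, flat on the slate of its own shape, centre within 12 mm of the slate's; oblong and square tins within 0.2 rad of in line with their slates, whichever way round (all of step 1 and all of step 2 and all of step 3 and all of step 4); the robot touches nothing.
It fails at once if the honey jar is shifted by more than 20 mm or knocked over (distance of honey_jar from where it was at the start of the episode above 0.02 m or angle between honey_jar's own z axis and vertical above 0.3 rad).
It fails at once if the espresso cup is shifted by more than 20 mm or knocked over (distance of espresso_cup from where it was at the start of the episode above 0.02 m or angle between espresso_cup's own z axis and vertical above 0.3 rad).
It fails at once if the square tin is tipped over (more than 45 degrees) (angle between square_tin's own z axis and vertical above 0.785 rad).
It fails at once if the oblong tin is tipped over (more than 45 degrees) (angle between oblong_tin's own z axis and vertical above 0.785 rad).
It fails at once if the round tin is tipped over (more than 45 degrees) (angle between round_tin's own z axis and vertical above 0.785 rad).
It also fails if it takes over 120 s, if anything falls off the work surface, if the arm or the gripper's body presses on something with over 40 N, if the wrist force passes 120 N, or if a joint passes its speed limit or range.

### The arm

A 7-joint arm with a two-finger parallel gripper is mounted at the origin on the work surface. World frame = base frame: x ahead of the robot, y to its left, z up, the work surface at z = 0. Lengths are in m, angles in rad, forces in N, time in s.
With the tool pointing down it reaches from about 0.425 to 0.95 m from the base axis. Payload 4.7 kg.
Tool frame: the origin (TCP) lies on the centre line of the jaws, within the pads' length; the fingertips stand robot.nose_length ahead of it and the grasp point (between the pads) lies 8 mm behind it (robot.nose_length is the distance from the TCP to the fingertips, in m); z points along the fingers, y is the line along which they close (so a half turn about z gives the same grasp; the last joint's range is limited). The gripper opens to 85 mm and grips with 20 to 120 N. Pads are 22 mm wide; open, the fingers measure 114 mm over their backs; the gripper's body (76 mm by 85 mm) begins 54 mm behind the grasp point. The pads swing forward as they close: fully open they stand 13 mm farther back than shut.
Start: joints at [-1.145, 0.469, -0.049, 1.532, 0.024, 1.141, -0.082], TCP at [0.296, 0.606, 0.242] pointing down, gripper open.
Joint ranges: [-2.59, 2.59], [-0.33, 1.99], [-1.39, 1.29], [0.1, 2.45], [-1.04, 4.18], [0.21, 1.99], [-2.66, 2.66]. Speed limits (rad/s): [2.57, 2.57, 3.14, 3.14, 3.14, 3.14, 3.14].

### API

Orientations are given as [roll, pitch, yaw] about the fixed x, y, z axes, in that order (R = Rz(yaw) Ry(pitch) Rx(roll)).
In Python, from plant import robot gives the robot as it stands. Calls block until the motion is done:
- robot.goto(position, orientation): joint-space move of the TCP to a pose.
- robot.move_straight(position, vel=0.15, attitude=None, contact_N=None): straight line of the TCP; attitude=None keeps the orientation; vel is the mean speed in m/s. With contact_N (N) it stops when the force on the tool has changed by that much, and returns True; else False.
- robot.move_joints(angles): joint-space move.
- robot.grip(opening, strength=None): opening from 0.0 (shut) to 1.0 (fully open); strength is the grip in N (None keeps the last); returns when the fingers have stopped.
- robot.sleep(seconds).
- robot.inverse_kinematics(position, orientation): joint angles nearest the present ones, or None.
- robot.sense(): the state.
- robot.grab_frame(name): name is "side" or "top" or "wrist"; returns a dict with "image" (384x512x3 uint8, red, green, blue), "range_z" (384x512 float32, m along the optical axis (not along the pixel's ray), 0 where there is no reading), "fx", "fy", "cx", "cy" (pixels), "dist_coeffs" ([k1, k2, p1, p2, k3] as OpenCV has them; the pictures are not rectified), "R" (3x3) and "t" (3): a world point X has camera coordinates R X + t. Camera axes: x right, y down, z forward; pixel columns grow to the right and rows downward; lengths in m; the calibration is good to about 2 mm. A picture is of the moment at which its call begins.
A pose or a line that the arm cannot do raises robot.IKError and nothing moves.
- robot.close_job(): hands the job in; it is judged then, once.
The state is a dict: "t": time; "joint_pos": joint angles; "joint_velocities": joint speeds; "effort": joint torques, N m; "tcp_pos": TCP position; "tcp_rot": TCP orientation; "wrist_force": force on the tool from outside, world axes, zero at the start; "torque": the same for the moment, N m; "opening": opening from 0.0 (shut) to 1.0 (fully open); "gripper_force": force on a finger pad.
Only numpy, scipy, OpenCV 4.12 (cv2) and the standard library are available. Lean on these libraries where they do the work, as an engineer would, in place of code of your own. Each camera call takes 0.05 s, during which the arm holds its last target. There are 200 camera calls.

## Working session

There is one attempt and no reset: what is moved stays moved. The work goes in short steps, each a Python script; the robot and the scene stay as the last script left them, time stands still between calls to the robot, and variables do not carry over. Pictures are saved under pics/ and viewed, at most 14 in all, crops included, and the job is handed in when it is done.

```bash
mkdir -p pics; ls; python3 - <<'E'
from plant import robot
import cv2,numpy as np,pickle
d={}
for n in("top","side"):
    f=robot.grab_frame(n);d[n]=f
    cv2.imwrite(f"pics/{n}0.png",cv2.resize(f["image"][:,:,::-1],(800,600)))
    print(n,f["fx"],f["cx"],f["cy"],f["dist_coeffs"],(-f["R"].T@f["t"]).round(3),f["R"].round(2).tolist())
pickle.dump(d,open("f0.pkl","wb"))
s=robot.sense();print(robot.nose_length,s["t"],s["tcp_pos"],s["tcp_rot"],s["opening"])
E
```

```text
pics
top 435.0441659495937 269.82631894950845 188.19686426340186 [-0.08878171  0.          0.          0.          0.        ] [0.391 0.092 1.298] [[-0.02, -1.0, -0.01], [-0.99, 0.02, -0.12], [0.12, 0.0, -0.99]]
side 476.6602939021186 256.2388763369282 192.72976960975947 [-0.04103972  0.          0.          0.          0.        ] [ 0.112 -0.622  0.822] [[0.86, -0.52, 0.0], [-0.34, -0.56, -0.76], [0.39, 0.65, -0.65]]
0.011 0.1 [0.29627089 0.60594104 0.24136067] [-3.13983447e+00  7.47132472e-05  2.68683166e+00] 1.0002598517750665
```

View pics/top0.png

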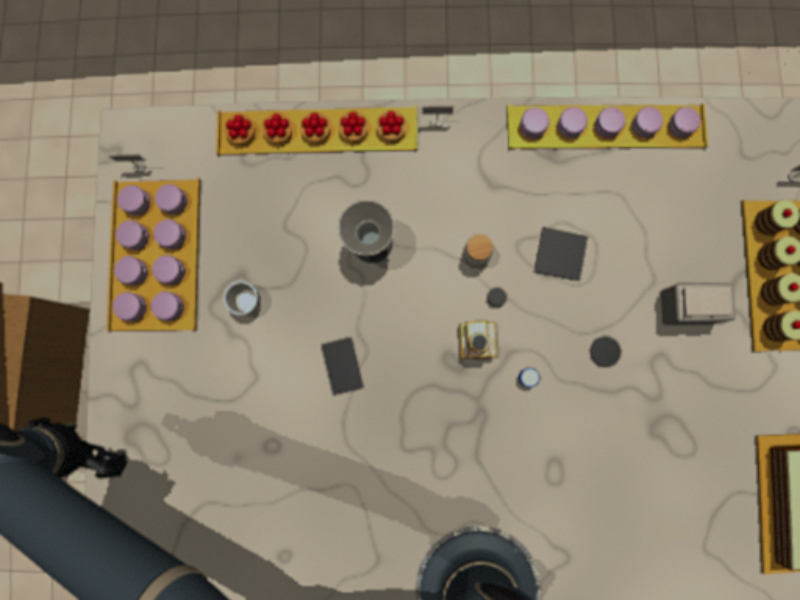

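View pics/side0.png

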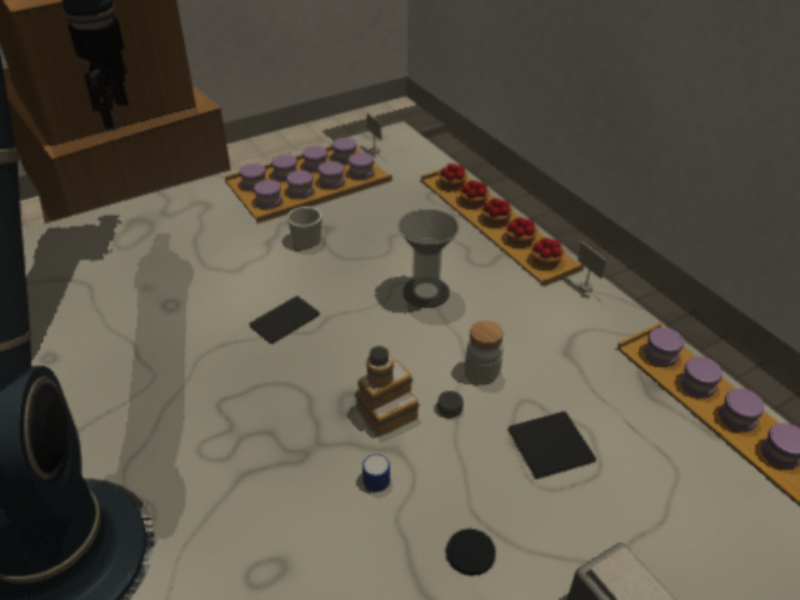

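Top view (800 px picture): stack (479,341), tube (367,230), oblong slate (342,366), square slate (561,254), round slate (605,352), jar (479,250), cup (241,298). The look-alikes are a blue tin at (528,378) and a bigger disc at (497,297). The side view agrees.

```bash
cat > h.py <<'E'
import cv2,numpy as np
def cast(f,px,z):
    """pixels (N,2) -> world xy on the plane at height z"""
    K=np.array([[f["fx"],0,f["cx"]],[0,f["fy"],f["cy"]],[0,0,1]])
    u=cv2.undistortPoints(np.float64(px).reshape(-1,1,2),K,np.float64(f["dist_coeffs"])).reshape(-1,2)
    R,t=np.array(f["R"]),np.array(f["t"])
    d=np.c_[u,np.ones(len(u))]@R; c=-R.T@t
    return (c+d*((z-c[2])/d[:,2])[:,None])[:,:2]
def proj(f,X):
    K=np.array([[f["fx"],0,f["cx"]],[0,f["fy"],f["cy"]],[0,0,1]])
    return cv2.projectPoints(np.float64(X).reshape(-1,3),cv2.Rodrigues(np.array(f["R"]))[0],np.float64(f["t"]),K,np.float64(f["dist_coeffs"]))[0].reshape(-1,2)
def blobs(f,mask,z,amin=30):
    """per blob: pixel centre, world rect centre, size mm, angle of the long side in rad"""
    out=[]
    for c in cv2.findContours(mask.astype(np.uint8),cv2.RETR_EXTERNAL,cv2.CHAIN_APPROX_NONE)[0]:
        if cv2.contourArea(c)<amin: continue
        w=cast(f,c.reshape(-1,2),z)
        (x,y),s,a=cv2.minAreaRect(np.float32(w*1000))
        if s[0]<s[1]: s=s[::-1];a+=90
        out.append((c.reshape(-1,2).mean(0).round(0),np.array([x,y]).round(1),np.round(s,1),round((np.radians(a)+np.pi/2)%np.pi-np.pi/2,3)))
    return out
E
python3 - <<'E'
import pickle,cv2,numpy as np
from h import *
d=pickle.load(open("f0.pkl","rb"))
for n in d:
    f=d[n];g=f["image"].max(2)
    print(n,[int(g[int(r/1.5625),int(c/1.5625)]) for c,r in([(342,366),(561,254),(605,352),(479,341)] if n=="top" else [(285,320),(552,443),(470,552),(378,358)])])
    for b in blobs(f,g<75,.008): 
        if b[2][0]<140: print(b)
f=d["top"]
for c,r,z in[(479,341,.124),(367,230,.14),(479,250,.085),(241,298,.055)]:
    print(c,r,cast(f,[(c/1.5625,r/1.5625)],z))
E
```

```text
top [59, 70, 61, 68]
(array([219., 234.]), array([414.4, 249.5]), array([95.6, 56. ]), np.float64(0.223))
(array([387., 225.]), array([ 432.3, -250.3]), array([54.2, 53.6]), np.float64(1.529))
(array([306., 219.]), array([455.8, -11. ]), array([20.8, 20.8]), np.float64(-0.024))
(array([496., 210.]), array([ 470.8, -587.2]), array([53.2, 47.3]), np.float64(0.133))
(array([ 89., 201.]), array([518.9, 645.1]), array([38.4, 14.1]), np.float64(-0.583))
(array([317., 190.]), array([539.1, -45.4]), array([33.8, 29.3]), np.float64(-0.486))
(array([438., 201.]), array([ 517.5, -422.6]), array([122.1,  75.7]), np.float64(1.552))
(array([153., 184.]), array([565.5, 449.6]), array([36.9, 14.4]), np.float64(-1.166))
(array([494., 187.]), array([ 539.6, -587.2]), array([53.9, 46.3]), np.float64(0.26))
(array([ 89., 179.]), array([585.2, 647.8]), array([39. , 14.8]), np.float64(-0.858))
(array([303., 167.]), array([608.5,  -4.6]), array([44.6, 23. ]), np.float64(1.272))
(array([240., 164.]), array([617.4, 182.4]), array([70.5, 40. ]), np.float64(-1.275))
(array([493., 164.]), array([ 610.8, -587.6]
[... 2270 characters left out ...]
9.1]), array([55.4, 55.4]), np.float64(-1.162))
(array([307., 231.]), array([635.7,   3.4]), array([105.2,  63.3]), np.float64(0.699))
(array([181., 204.]), array([417.8, 244.1]), array([103.8,  64.2]), np.float64(0.229))
(array([349., 164.]), array([890.7, 157.2]), array([81.8, 51.4]), np.float64(0.616))
(array([332., 150.]), array([891.7, 233.1]), array([82.3, 52.7]), np.float64(0.648))
(array([194., 151.]), array([540.4, 438.6]), array([86.9, 66.3]), np.float64(1.11))
(array([197., 138.]), array([582.2, 492.6]), array([44.1, 33.3]), np.float64(1.112))
479 341 [[ 0.45069423 -0.00189961]]
367 230 [[0.64566412 0.18902402]]
479 250 [[ 0.61740169 -0.00923768]]
241 298 [[0.54033497 0.43117544]]
```

```bash
python3 - <<'E'
from plant import robot
import cv2,numpy as np,pickle
d={}
for n,p in dict(obl=(.46,.22,.34),stack=(.48,0,.34),rnd=(.46,-.24,.34),sq=(.58,-.17,.34)).items():
    try: robot.goto(p,[np.pi,0,0])
    except robot.IKError as e: print(n,e);continue
    robot.sleep(.4)
    f=robot.grab_frame("wrist");d[n]=f
    print(n,robot.sense()["tcp_pos"].round(4),robot.sense()["joint_pos"].round(2),(-f["R"].T@f["t"]).round(3),f["fx"],np.array(f["R"]).round(2).tolist())
ims=[cv2.resize(f["image"][:,:,::-1],(400,300)) for f in d.values()]
while len(ims)<4: ims.append(ims[0]*0)
cv2.imwrite("pics/w1.png",np.vstack([np.hstack(ims[:2]),np.hstack(ims[2:4])]))
pickle.dump(d,open("f1.pkl","wb"));print(robot.sense()["t"])
E
```

```text
obl [0.46   0.2201 0.3399] [-1.03  0.12  0.56  1.81 -0.07  1.23 -2.02] [0.536 0.221 0.472] 306.21270449915517 [[0.0, -1.0, 0.0], [-0.95, -0.0, 0.3], [-0.3, -0.0, -0.95]]
stack [4.801e-01 4.000e-04 3.400e-01] [-0.79  0.05  0.74  1.87 -0.04  1.23 -1.6 ] [0.556 0.001 0.472] 306.21270449915517 [[0.0, -1.0, 0.0], [-0.95, -0.0, 0.3], [-0.3, -0.0, -0.95]]
rnd [ 0.4602 -0.2396  0.34  ] [-0.47  0.18  1.02  1.8  -0.17  1.24 -0.97] [ 0.537 -0.239  0.472] 306.21270449915517 [[0.0, -1.0, -0.0], [-0.95, -0.0, 0.3], [-0.3, -0.0, -0.95]]
sq [ 0.5797 -0.1703  0.3403] [-0.47  0.38  0.95  1.62 -0.32  1.31 -1.04] [ 0.656 -0.17   0.472] 306.21270449915517 [[-0.0, -1.0, -0.0], [-0.95, 0.0, 0.3], [-0.3, 0.0, -0.95]]
6.0417
```

View pics/w1.png

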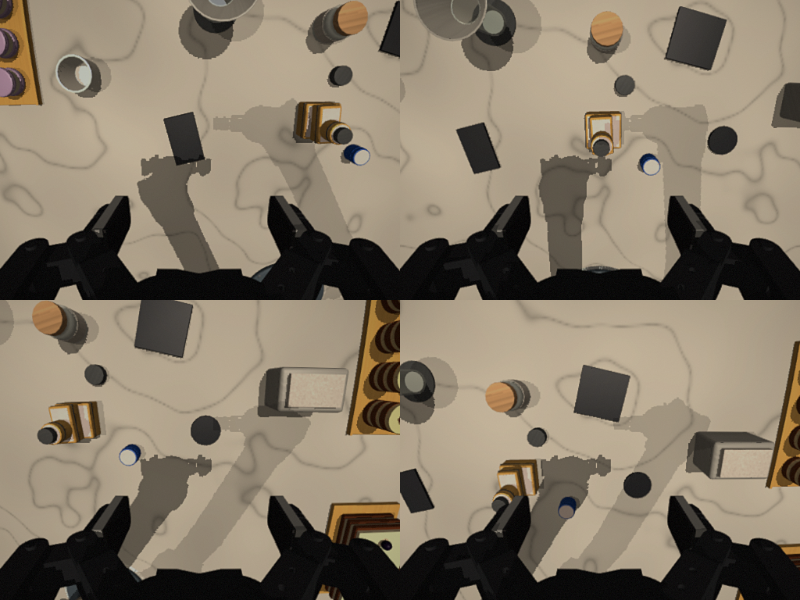

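The wrist views show all three slates clearly, the stack with the token on top at about (600,147) in the upper-right tile, the jar and the tube. The arm's shadow just touches the lower edge of the oblong slate in tile 1, so I'll measure it from tile 2.

```bash
python3 - <<'E'
import pickle
from h import *
d=pickle.load(open("f1.pkl","rb"))
f=d["stack"]; im=f["image"]; 
print([im[int(r*1.28),int(c*1.28)].tolist() for c,r in[(78,147),(296,37),(322,140),(200,148),(160,180),(300,150),(203,140)]])
for n in d:
    f=d[n];g=f["image"].max(2); print(n)
    for b in blobs(f,g<78,.008,100):
        if 40<b[2][0]<120: print(b)
f=d["stack"];im=f["image"]
m=np.zeros(im.shape[:2],bool);m[170:202,240:272]=im[170:202,240:272].max(2)<95
print("token",blobs(f,m,.124,50))
cv2.imwrite("pics/st.png",cv2.resize(im[120:220,200:320,::-1],(720,600),interpolation=cv2.INTER_NEAREST))
E
```

```text
[[40, 39, 37], [60, 57, 54], [38, 37, 37], [63, 62, 56], [93, 86, 74], [152, 140, 119], [24, 24, 23]]
obl
(array([421., 165.]), array([438.6, -38.6]), array([43.9, 33.8]), np.float64(-0.293))
(array([236., 178.]), array([417.9, 250. ]), array([100.6,  60.4]), np.float64(0.232))
(array([398., 153.]), array([452.7,  -6.5]), array([81. , 77.9]), np.float64(-0.01))
(array([ 21., 105.]), array([528.9, 575.9]), array([52.1, 37.2]), np.float64(-0.213))
(array([436.,  96.]), array([542.9, -47.5]), array([45. , 34.4]), np.float64(-1.544))
(array([120.,  99.]), array([538.9, 417.3]), array([52.6, 25.9]), np.float64(-0.181))
(array([89., 81.]), array([565.5, 460.7]), array([46.8, 20.9]), np.float64(1.547))
(array([12., 56.]), array([601.8, 575.2]), array([51.1, 37.9]), np.float64(-0.196))
(array([275.,  32.]), array([627.6, 197.2]), array([79.1, 34.4]), np.float64(1.304))
(array([422.,  33.]), array([627.5, -14.4]), array([64.3, 56.2]), np.float64(-1.123))
(array([503.,  40.]), array([ 626.2, -131.2]), array([99.7, 41.5]), np.float64(0.188))
stack
(array([412., 179.]), array([ 436.5, -250.2]), 
[... 1767 characters left out ...]
)
(array([164., 220.]), array([471.2, -19.7]), array([98.2, 55.9]), np.float64(0.802))
(array([503., 217.]), array([ 463.7, -587.7]), array([73.9, 41.5]), np.float64(0.265))
(array([506., 177.]), array([ 538.9, -577.7]), array([54.1, 22.8]), np.float64(0.249))
(array([157., 129.]), array([613.2, -23.9]), array([46.9, 18.5]), np.float64(-0.567))
(array([257., 119.]), array([ 626.6, -174. ]), array([89.4, 89.2]), np.float64(-0.222))
(array([ 22., 108.]), array([651.8, 182.7]), array([82.3, 72.3]), np.float64(-0.219))
token [(array([257., 189.]), array([454.5,  -2.2]), array([26.4, 26.1]), np.float64(0.635)), (array([256., 174.]), array([471.6,  -1.3]), array([32.1, 14.2]), np.float64(-1.418))]
```

View pics/st.png

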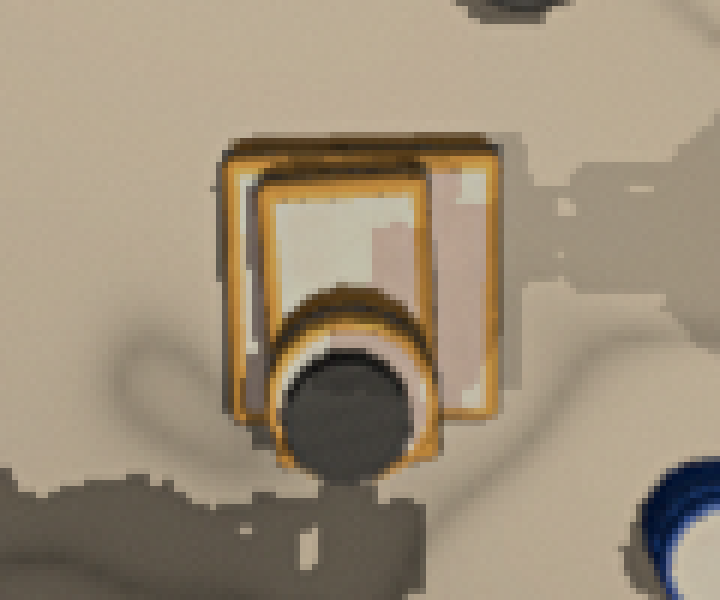

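Close-up: the token is a dark disc at about (347,412), sitting near the round tin's centre. The oblong tin is offset to the right on the square tin. Taking the token.

```bash
python3 - <<'E'
from plant import robot
import cv2,numpy as np,pickle
D=[np.pi,0,0]
robot.goto((.4545,-.0022,.2),D); robot.grip(.6,30)
robot.move_straight((.4545,-.0022,.124),vel=.08)
robot.grip(0,30); s=robot.sense();print("op",s["opening"],s["gripper_force"],s["wrist_force"].round(1))
robot.move_straight((.4545,-.0022,.26),vel=.1)
s=robot.sense();print("lifted",s["opening"],s["gripper_force"])
f=robot.grab_frame("wrist")
pickle.dump(f,open("f2.pkl","wb"))
cv2.imwrite("pics/t1.png",f["image"][:,:,::-1])
E
```

```text
op 0.2847916187023363 29.36915785074234 [-0.5 -1.1  4.9]
lifted 0.28674652248823573 29.45619374513626
```

View pics/t1.png

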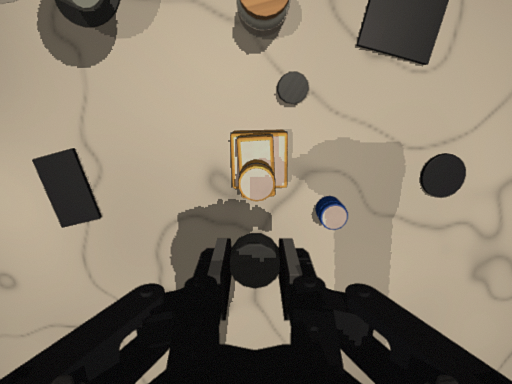

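The token is held at (255,260), and the stack is undisturbed with the round tin's white lid visible at (257,183). Dropping the token into the funnel, then looking at the round tin.

```bash
python3 - <<'E'
from plant import robot
import cv2,numpy as np,pickle
from h import *
D=[np.pi,0,0]
robot.goto((.647,.187,.26),D)
robot.move_straight((.647,.187,.166),vel=.12); robot.sleep(.3)
robot.grip(.5); robot.sleep(.5)
robot.move_straight((.647,.187,.26),vel=.15)
w=robot.grab_frame("wrist")
robot.goto((.48,-.005,.30),D); robot.sleep(.4)
f=robot.grab_frame("wrist");t=robot.grab_frame("top");pickle.dump((f,t),open("f3.pkl","wb"))
p=proj(f,[(.452,-.002,.11)])[0].astype(int);print(p,robot.sense()["t"])
c=lambda i,x,y,h,k:cv2.resize(i[max(0,y-h):y+h,max(0,x-h):x+h,::-1],(k,k),interpolation=cv2.INTER_NEAREST)
q=proj(t,[(.647,.187,.1)])[0].astype(int)
cv2.imwrite("pics/r1.png",np.hstack([c(f["image"],*p,50,400),c(t["image"],*q,25,400)]))
E
```

```text
[252 198] 15.9167
```

View pics/r1.png

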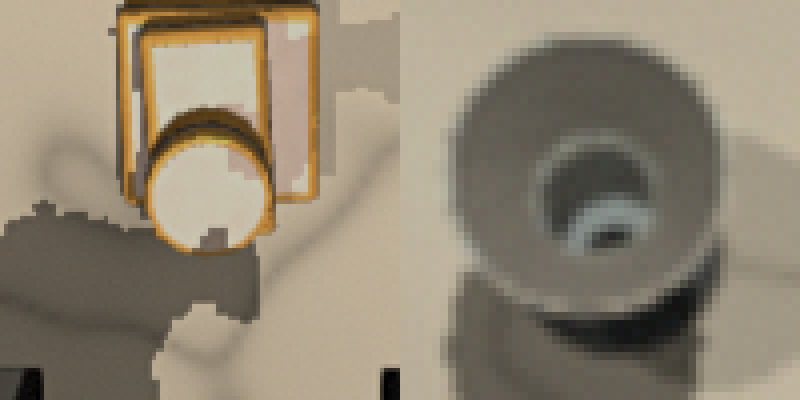

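Left: the round lid is centred at about (209,196) in the tile, i.e. pixel (254,197), edges 147–271. Right: a dark disc now lies on the tube floor at (605,235). Next, the round tin.

```bash
python3 - <<'E'
from plant import robot
import pickle
from h import *
f,t=pickle.load(open("f3.pkl","rb"))
E=cast(f,[(254.2,197),(202+147/4,197),(202+271/4,197),(254.2,148+138/4),(254.2,148+255/4)],.11);print(E.round(4).tolist())
x,y=(E[3:].mean(0)[0]),E[1:3].mean(0)[1]
D=[np.pi,0,0]
robot.goto((x,y,.2),D); robot.grip(.72,35)
robot.move_straight((x,y,.094),vel=.08)
robot.grip(0,35); s=robot.sense();print("op",s["opening"]*.085,s["gripper_force"])
robot.move_straight((x,y,.22),vel=.1)
X,Y=.4368,-.251
robot.goto((X,Y,.2),D); robot.move_straight((X,Y,.05),vel=.15)
print(robot.move_straight((X,Y,.0265),vel=.03,contact_N=5),robot.sense()["tcp_pos"])
robot.sleep(.3);robot.grip(.72);robot.move_straight((X,Y,.2),vel=.15)
robot.goto((.48,-.1,.30),D); robot.sleep(.4)
f=robot.grab_frame("wrist");s=robot.grab_frame("side");pickle.dump((f,s),open("f4.pkl","wb"))
print(robot.sense()["t"])
c=lambda i,x,y,h,k:cv2.resize(i[max(0,y-h):y+h,max(0,x-h):x+h,::-1],(k,k),interpolation=cv2.INTER_NEAREST)
cv2.imwrite("pics/r2.png",np.hstack([cv2.resize(f["image"][:,:,::-1],(512,384)),c(s["image"],273,170,60,384)[:,96:]]))
E
```

```text
[[0.4534, -0.0042], [0.4534, 0.0129], [0.4534, -0.0213], [0.4699, -0.0042], [0.436, -0.0041]]
op 0.034868840829765636 34.62291598320007
True [ 0.43658445 -0.25080672  0.02846542]
26.0083
```

View pics/r2.png

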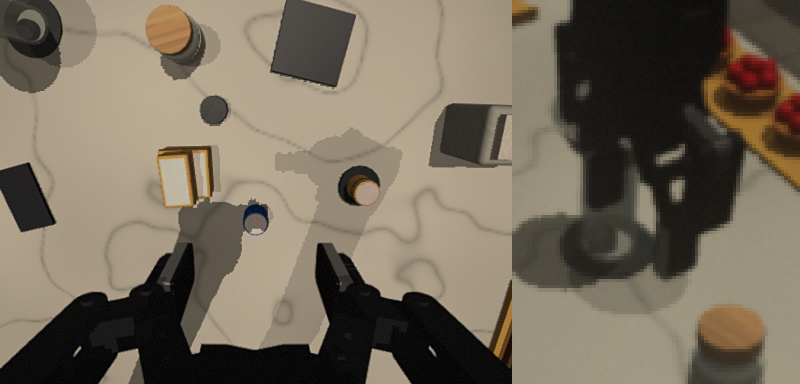

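Round tin stands on its slate at (363,188), and the token is visible through the clear tube at its floor. The oblong lid is at about (177,180). Measuring both.

```bash
python3 - <<'E'
from plant import robot
import pickle
from h import *
D=[np.pi,0,0]
robot.goto((.48,.0,.30),D); robot.sleep(.4)
g=robot.grab_frame("wrist");pickle.dump(g,open("f5.pkl","wb"))
f,s=pickle.load(open("f4.pkl","rb"))
def roi(f,X,h): 
    x,y=proj(f,[X])[0].astype(int);m=np.zeros(f["image"].shape[:2],bool);m[y-h:y+h,x-h:x+h]=1;return m
im=f["image"].astype(int)
for th in(60,40): print("round",blobs(f,roi(f,(.437,-.251,.044),25)&((im[...,0]-im[...,2]>th)|(im.min(2)>140)),.044,60))
for n,f in(("a",f),("b",g)):
    im=f["image"].astype(int)
    for th in(150,180,): print(n,th,blobs(f,roi(f,(.458,-.003,.074),45)&(im.min(2)>th),.074,60))
x,y=proj(g,[(.458,-.003,.06)])[0].astype(int)
cv2.imwrite("pics/o1.png",cv2.resize(g["image"][y-45:y+45,x-45:x+45,::-1],(540,540),interpolation=cv2.INTER_NEAREST));print(x,y)
E
```

```text
round [(array([385., 204.]), array([ 425.3, -273.8]), array([42.8, 28. ]), np.float64(-0.006)), (array([367., 193.]), array([ 437.4, -249.8]), array([35.4, 33.9]), np.float64(0.096))]
round [(array([385., 204.]), array([ 425.3, -273.8]), array([42.8, 28. ]), np.float64(-0.006)), (array([366., 192.]), array([ 437.4, -249.4]), array([38.2, 35.8]), np.float64(1.188)), (array([355., 181.]), array([ 452.9, -232.1]), array([31.1, 14. ]), np.float64(-0.786))]
a 150 [(array([175., 181.]), array([460.6,  -3.6]), array([57.3, 28.6]), np.float64(0.063)), (array([203., 174.]), array([469.9, -38.2]), array([51.9,  5.6]), np.float64(0.021))]
a 180 []
b 150 [(array([257., 181.]), array([460.5,  -3.7]), array([57.3, 29.1]), np.float64(0.063)), (array([249., 147.]), array([492.1,  -1.8]), array([104. ,  40.6]), np.float64(1.569))]
b 180 []
256 181
```

View pics/o1.png

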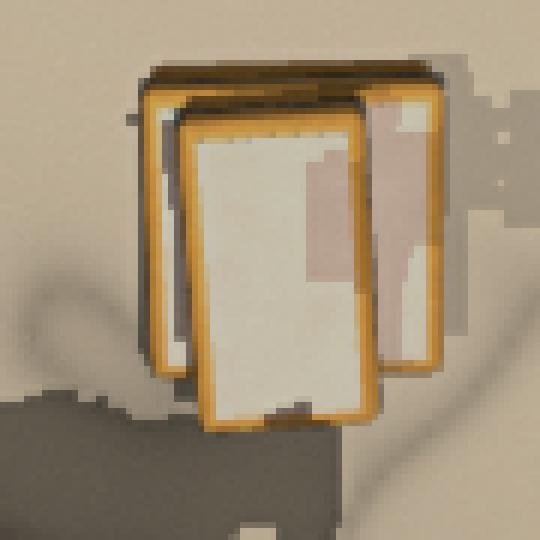

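The oblong lid panel reads (460.5, -3.7) mm, angle 0.063, in both views. The round tin is within 2 mm of its slate. Moving the oblong tin.

```bash
python3 - <<'E'
from plant import robot
import pickle
from h import *
x,y,a=.4605,-.0037,.063; X,Y,A=.4183,.2485,.232
robot.goto((x,y,.16),[np.pi,0,a]); robot.grip(.72,40)
robot.move_straight((x,y,.060),vel=.08)
robot.grip(0,40); s=robot.sense();print("op",s["opening"]*.085,s["gripper_force"])
robot.move_straight((x,y,.18),vel=.1)
robot.goto((X,Y,.18),[np.pi,0,A]); robot.move_straight((X,Y,.05),vel=.15)
print(robot.move_straight((X,Y,.0265),vel=.03,contact_N=5),robot.sense()["tcp_pos"],robot.sense()["tcp_rot"])
robot.sleep(.3);robot.grip(.72);robot.move_straight((X,Y,.2),vel=.15)
D=[np.pi,0,0]
def roi(f,X,h): 
    x,y=proj(f,[X])[0].astype(int);m=np.zeros(f["image"].shape[:2],bool);m[y-h:y+h,x-h:x+h]=1;return m
ims=[]
for p,c,z in(((.47,.2,.3),(X,Y),.042),((.48,0,.3),(.464,-.01),.04)):
    robot.goto(p,D);robot.sleep(.4);f=robot.grab_frame("wrist");im=f["image"].astype(int);ims.append(f["image"][:,:,::-1])
    for th in(135,150):print(blobs(f,roi(f,(*c,z),38)&(im.min(2)>th),z,60))
    print(blobs(f,roi(f,(*c,z),38)&((im[...,0]-im[...,2]>55)),z,60))
cv2.imwrite("pics/s1.png",cv2.resize(np.hstack(ims),(800,300)));print(robot.sense()["t"])
E
```

```text
op 0.03680780920666074 41.394880414009094
True [0.41803756 0.24846382 0.02851499] [-3.14138961e+00  1.11198909e-03  2.32087013e-01]
[(array([250., 230.]), array([373.6, 208.9]), array([18.1, 16.6]), np.float64(-1.57)), (array([251., 192.]), array([427.3, 203.8]), array([32.4, 13.7]), np.float64(-0.605)), (array([217., 192.]), array([425.8, 251.1]), array([40.5, 29.5]), np.float64(0.235)), (array([242., 171.]), array([454.2, 214.6]), array([37.5, 15.5]), np.float64(0.225)), (array([188., 182.]), array([437.2, 285.1]), array([69.3, 28.3]), np.float64(-0.072))]
[(array([217., 192.]), array([425.7, 251.1]), array([40.4, 29.1]), np.float64(0.235))]
[(array([218., 197.]), array([419.3, 248.8]), array([66. , 37.8]), np.float64(0.231))]
[(array([295., 204.]), array([423.3, -51. ]), array([20. , 16.4]), np.float64(0.045)), (array([281., 193.]), array([437.9, -33.6]), array([68.3, 28.5]), np.float64(-0.87)), (array([261., 174.]), array([460.9,  -6.7]), array([57.3, 56.9]), np.float64(0.025)), (array([254., 149.]), array([481. ,  -7.4]), array([97.4, 67. ]), np.float64(-1.569))]
[(array([261., 174.]), array([461. ,  -6.8]), array([57.3, 56.5]), np.float64(0.027)), (array([262., 140.]), array([502.4,  -8. ]), array([96.1, 24.2]), np.float64(-1.569))]
[(array([261., 174.]), array([461.8,  -6.8]), array([66.2, 64.7]), np.float64(0.026))]
37.7917
```

View pics/s1.png

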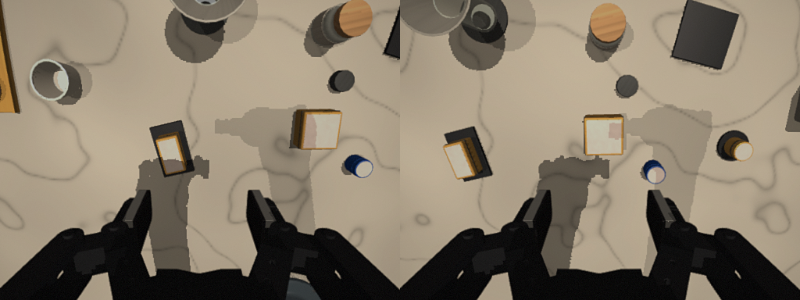

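Oblong tin reads (419.3, 248.8), angle 0.231, on its slate. The square lid is at (461.3, -6.8), angle 0.026. Moving the square tin.

```bash
python3 - <<'E'
from plant import robot
from h import *
x,y,a=.4613,-.0068,.026; X,Y,A=.626,-.1742,-.223
robot.goto((x,y,.13),[np.pi,0,a]); robot.grip(1.0,50)
print(robot.move_straight((x,y,.026),vel=.06,contact_N=8))
robot.grip(0,50); s=robot.sense();print("op",s["opening"]*.085,s["gripper_force"])
robot.move_straight((x,y,.2),vel=.1);print(robot.sense()["opening"]*.085)
robot.goto((X,Y,.2),[np.pi,0,A]); robot.move_straight((X,Y,.06),vel=.15)
print(robot.move_straight((X,Y,.0325),vel=.03,contact_N=6),robot.sense()["tcp_pos"],robot.sense()["tcp_rot"])
robot.sleep(.3);robot.grip(1.0);robot.move_straight((X,Y,.2),vel=.12)
D=[np.pi,0,0]
def roi(f,X,h): 
    x,y=proj(f,[X])[0].astype(int);m=np.zeros(f["image"].shape[:2],bool);m[y-h:y+h,x-h:x+h]=1;return m
robot.goto((.6,-.15,.32),D);robot.sleep(.4);f=robot.grab_frame("wrist");im=f["image"].astype(int)
print(blobs(f,roi(f,(X,Y,.048),40)&((im[...,0]-im[...,2]>55)|(im.min(2)>150)),.048,60))
robot.goto((.48,0.05,.34),D);robot.sleep(.4);g=robot.grab_frame("wrist")
cv2.imwrite("pics/e1.png",cv2.resize(np.hstack([f["image"],g["image"]])[:,:,::-1],(800,300)));print(robot.sense()["t"])
E
```

```text
False
op 0.06448028446381891 55.29322385787964
0.06444268535574182
True [ 0.62568861 -0.17404078  0.03459761] [-3.14120665e+00  1.29030769e-03 -2.22915033e-01]
[(array([273., 139.]), array([ 625.6, -173.4]), array([65.4, 65.3]), np.float64(-0.222))]
50.3667
```

View pics/e1.png

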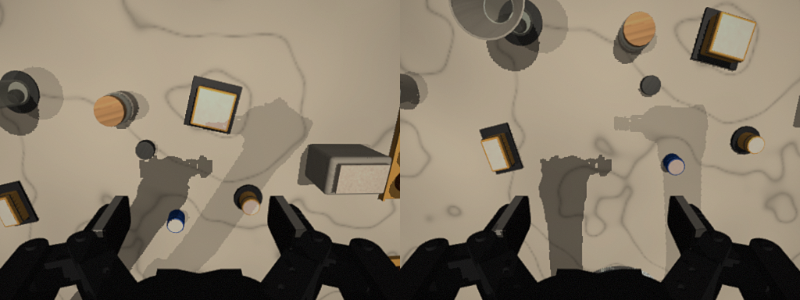

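All three tins stand centred on their slates: square at (213,108) in the left tile, oblong at (497,152) and round at (752,143) in the right. The jar and cup are untouched and the gripper is clear.

```bash
python3 -c "
from plant import robot
print(robot.close_job())"
```

```text
the job is handed in; nothing more can be done
None
```

The job is handed in, with no verdict returned: the token is at the bottom of the tube, and the round, oblong and square tins are released on their own slates, each measured within about 2 mm of centre and the oblong and square in line.

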